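Put the carton away in the drawer and bolt it

TASK

Stand the small carton upright in the empty wooden tray inside the open drawer, slide the drawer fully shut, and only then push the knob on top of the drawer unit fully home to bolt it. Keep the bottles in the drawer standing and leave the jar on the worktop where it is.

Things in the scene. Friction and masses are not known exactly. Their poses are not given: they have to be found in the camera images.
- carton: the small upright cardboard carton, 38 (own x) x 58 (own y) x 86 (z) mm, 0.2 kg; it stands on the worktop to the left or the right of the drawer unit. Origin: centre of its underside
- bin: empty open-topped wooden tray lying loose in one of the three side-by-side bays of the drawer, outside 110 (own x, the drawer's front-to-back direction) x 76 (own y) x 46 mm high; walls and floor 3 mm thick, so the inside is 104 x 70 mm. Origin: centre of its underside (18 mm above the worktop); its inner floor is 3 mm above the origin
- drawer_front (a point): centre of the outer face of the drawer's flat front panel, 70 mm above the worktop. Axes: x points the way the drawer closes, y to the left along the front, z up. The panel is 14 mm thick, 284 mm wide and spans 6 to 114 mm above the worktop; at its middle, over a width of 84 mm, a finger notch lowers its top edge to 90 mm
- drawer_in (a point): centre of the drawer's inner floor, 18 mm above the worktop, axes as drawer_front; it lies 86 mm behind drawer_front. The inside is 144 mm (x) by 250 mm (y), parted by two dividers into three 80 mm bays that run front to back; the side walls reach 76 mm, the dividers 44 mm above the worktop
- unit_edge (a point): middle of the upper front edge of the fixed wooden carcase that the drawer slides into, 128 mm above the worktop; axes as drawer_front. The carcase is 290 mm wide, 172 mm deep, closed on top; things inside may reach at most 116 mm above the worktop. With the drawer shut the edge lies 14 mm behind drawer_front
- drawer (a joint): how far the drawer is open (m): 0 shut, 0.15 fully open; it slides freely along the x axis of drawer_front with about 2 N of friction
- bolt_top (a point): centre of the top of the round knob, 28 mm in diameter, that stands on top of the unit behind the middle of its front edge, 36 mm (with the drawer shut) behind the drawer's front face. The top is 165 mm above the worktop when the knob is out and 151 mm when it is home; press it straight down
- bolt (a joint): how far the bolt knob is pulled up (m): 0.014 out (unbolted), 0 home (bolted); a detent holds it at either end, about 5 N push it over
- bottle_a: small round bottle, 32 mm in diameter and 87 mm high with its cap, standing in one bay of the drawer. Origin: centre of its underside
- bottle_b: second bottle of the same shape and size, standing in another bay of the drawer. Origin: centre of its underside
- jar: round jar with a screw cap, 45 mm in diameter, 106 mm high, standing on the worktop on the other side of the unit from the carton. Origin: centre of its underside

How it is judged:
On the way, in this order (a step that is already met when the one before it is completed fails the run):
1. the carton stands upright in the tray in the open drawer, let go (x of carton in the frame of bin between -0.045 and 0.045 m and y of carton in the frame of bin between -0.025 and 0.025 m and z of carton in the frame of bin below 0.01 m and angle between carton's own z axis and vertical below 0.15 rad and contact force between the fingers and carton below 0.1 N and value of joint drawer above 0.05 m), for 0.2 s.
2. the drawer is shut while the knob is still out (value of joint drawer below 0.005 m and value of joint bolt above 0.01 m), for 0.2 s.
At the end, for the whole second after the job is handed in: The carton stands upright (within 0.15 rad) on the floor of the tray in the drawer, let go and at rest; drawer shut within 5 mm, knob home within 3 mm; both bottles stand in the drawer (within 0.2 rad); the jar stands within 30 mm of where it was (x of carton in the frame of bin between -0.045 and 0.045 m and y of carton in the frame of bin between -0.025 and 0.025 m and z of carton in the frame of bin below 0.01 m and angle between carton's own z axis and vertical below 0.15 rad and contact force between the fingers and carton below 0.1 N and value of joint drawer below 0.005 m and value of joint bolt below 0.003 m and angle between each of bottle_a, bottle_b, jar's own z axis and vertical below 0.2 rad and distance between each of bin, bottle_a, bottle_b and drawer_in below 0.14 m and z of bin in the frame of drawer_in below 0.01 m and distance of jar from where it was at the start of the episode below 0.03 m and linear speed of carton below 0.02 m/s); the robot touches nothing.
It fails at once if the knob is pushed down while the drawer is not shut (value of joint bolt below 0.006 m and value of joint drawer above 0.01 m).
It fails at once if a bottle in the drawer is knocked over (angle between any of bottle_a, bottle_b's own z axis and vertical above 0.6 rad).
It fails at once if the jar is knocked over or shoved away (angle between jar's own z axis and vertical above 0.6 rad or distance of jar from where it was at the start of the episode above 0.05 m).
It also fails if it takes over 61 s, if anything falls off the work surface, if the arm or the gripper's body presses on something with over 40 N, if the wrist force passes 120 N, or if a joint passes its speed limit or range.

ROBOT

A 6-joint arm with a two-finger parallel gripper is mounted at the origin on a cart in front of the work surface, level with it; the furniture and walls round the work are solid. World frame = base frame: x ahead of the robot, y to its left, z up, the work surface at z = 0. Lengths are in m, angles in rad, forces in N, time in s.
With the tool pointing down it reaches from about 0.425 to 0.95 m from the base axis. Payload 3.5 kg.
Tool frame: the origin (TCP) lies midway between the tips of the shut fingers; the grasp point (between the pads) lies manip.tcp_to_grasp behind it (manip.tcp_to_grasp is the distance from the TCP to the grasp point, in m); z points along the fingers, y is the direction in which the jaws open and shut (so a half turn about z gives the same grasp; the last joint's range is limited). The gripper opens to 85 mm and grips with 20 to 120 N. Pads are 22 mm wide; open, the fingers measure 114 mm over their backs; the gripper's body (76 mm by 85 mm) begins 54 mm behind the grasp point. The pads swing forward as they close: fully open they stand 13 mm farther back than shut.
Start: joints at [-1.489, 0.286, 1.577, -0, 1.279, -0.15], TCP at [0.155, -0.657, 0.231] pointing down, gripper open.
Joint ranges: [-2.77, 2.77], [-0.9, 2.22], [0.21, 2.48], [-1.53, 4.67], [0.24, 2.81], [-2.84, 2.84]. Speed limits (rad/s): [2.79, 2.79, 3.14, 3.14, 3.14, 3.14].

INTERFACE

Orientations are given as [roll, pitch, yaw] about the fixed x, y, z axes, in that order (R = Rz(yaw) Ry(pitch) Rx(roll)).
In Python, from workcell import readout, cams, ticket, manip gives the robot as it stands.
- The arm moves only by the shell command python3 -m handwheel 'ROWS' [FORCE]. ROWS is text: rows parted by semicolons, each of 7 numbers parted by spaces: the gripper command: -1 is shut, 1 is fully open, values between are in proportion, then the shift along the tool's x, y, z each as a share of 30 cm, from -1 to 1, then the turn, a rotation vector about the tool's x, y, z each as a share of 180 degrees, from -1 to 1. In form: claw x y z rx ry rz; .... A call has 1 to 20 rows; each row is the pose to reach, as a shift and turn from the pose commanded when the call began, along the tool's axes at that moment, turning the shorter way round; what a row does not reach only later rows make up. A row lasts 1/10 s, in which the tool goes at most 50 mm and 8.59 degrees, less where a joint would pass 70% of its speed; a pose out of reach is approached as far as the arm can. A call with a number of a shift or a turn outside -1 to 1 is refused whole. A call with a gripper value outside its range is refused whole. The fingers move at their own pace and stop on an object; FORCE is the grip in N (left out, the last holds). Time passes only in rows, so rows that repeat a pose let the fingers close. It gives the time, the measured TCP pose, the force and the opening at its end, in the units of the state.
- readout.get_obs(): the state, without advancing time (a new reading comes with each control period).
- cams.grab_frame(name): name is "side" or "top" or "wrist"; returns a dict with "color" (384x512x3 uint8, blue, green, red), "z_map" (384x512 float32, m along the optical axis (not along the pixel's ray), 0 where there is no reading), "mtx" (3x3 intrinsics, pixels), "D" ([k1, k2, p1, p2, k3] as OpenCV has them; the pictures are not rectified), "R" (3x3) and "t" (3): a world point X has camera coordinates R X + t. Camera axes: x right, y down, z forward; pixel columns grow to the right and rows downward; lengths in m; the calibration is good to about 2 mm. A picture is of the moment at which its call begins.
- ticket.close_job(): hands the job in, once; it reports no verdict.
Trained networks look in a picture, given as the dict that the camera call returned (one of the last four; its "shot" number tells which), for a name from the list of things; names that differ only in an ending like _2 or _b are one class to them, and where a whole thing is asked for, a point or a joint stands for the part that bears it (a point fixed in the world has none). Each returns a list of dicts, best first, with "conf" (0 to 1); they miss things now and then, are a little off and sometimes report something else, mostly with a low value. They report only what shows in the picture. A call takes as long as a camera call.
- cams.look_for(picture, target): "centre" ([x, y, z] in m, in world coordinates, good to about 4 mm: the middle of the surface that is visible of it).
The state is a dict: "time": time; "q": joint angles; "joint_vel": joint speeds; "effort": joint torques, N m; "eef_pos": TCP position; "tcp_rot": TCP orientation; "wrist_force": force on the tool from outside, world axes, zero at the start; "torque": the same for the moment, N m; "opening": finger opening in m.
Only numpy, scipy, OpenCV 4.12 (cv2) and the standard library are available. Lean on these libraries where they do the work, as an engineer would, in place of code of your own. Each camera call takes 0.05 s, during which the arm holds its last target. There are 200 camera calls.

## Working session

There is one attempt and no reset: what is moved stays moved. The work goes in short steps, Python scripts to look and compute and a shell command to move; the robot and the scene stay as the last step left them, time stands still between calls to the robot, and variables do not carry over. Pictures are saved under pics/ and viewed, about 8 in all and at most 12, crops included, and the job is handed in when it is done.

```bash
mkdir -p pics; ls
cat > h.py <<'E'
import numpy as np, cv2
from workcell import readout, cams, ticket, manip
def cloud(f):
    z=f["z_map"]; h,w=z.shape
    u,v=np.meshgrid(np.arange(w),np.arange(h))
    p=cv2.undistortPoints(np.stack([u,v],-1).reshape(-1,1,2).astype(float),f["mtx"],f["D"]).reshape(h,w,2)
    c=np.dstack([p[...,0]*z,p[...,1]*z,z])
    X=(c-f["t"])@f["R"]
    X[z==0]=np.nan
    return X
E
python3 - <<'E'
from h import *
print(manip.tcp_to_grasp); print({k:np.round(v,3) for k,v in readout.get_obs().items()})
for n in("top","side"):
    f=cams.grab_frame(n); cv2.imwrite(f"pics/{n}0.png",f["color"]); np.savez(f"{n}0.npz",**{k:f[k] for k in("color","z_map","mtx","D","R","t")})
    print(n,np.round(-f["R"].T@f["t"],3))
    for t in["carton","bin","drawer_front","drawer_in","unit_edge","drawer","bolt_top","bolt","bottle_a","jar"]:
        print(t,[(np.round(d["centre"],3).tolist(),round(d["conf"],2)) for d in cams.look_for(f,t)][:3])
E
```

```text
pics
0.0187
{'time': np.float64(0.0), 'q': array([-1.489,  0.287,  1.578, -0.   ,  1.279, -0.15 ]), 'joint_vel': array([-0.001, -0.   ,  0.001,  0.001, -0.001,  0.001]), 'effort': array([-0.0000e+00, -4.0599e+01, -2.9263e+01, -0.0000e+00,  6.0000e-03,
       -0.0000e+00]), 'eef_pos': array([ 0.155, -0.656,  0.23 ]), 'tcp_rot': array([-3.139, -0.   ,  0.232]), 'wrist_force': array([-0.912,  0.065,  0.811]), 'torque': array([ 0.039, -0.043,  0.051]), 'opening': np.float64(0.086)}
top [ 0.274 -0.016  1.626]
carton [([0.467, -0.376, 0.084], 0.77)]
bin [([0.604, -0.086, 0.017], 0.69)]
drawer_front [([0.562, 0.025, 0.021], 0.66)]
drawer_in [([0.564, 0.026, 0.017], 0.61), ([0.473, 0.36, 0.109], 0.55)]
unit_edge [([0.665, 0.032, 0.129], 0.58)]
drawer [([0.559, 0.026, 0.018], 0.58)]
bolt_top [([0.559, -0.0, 0.076], 0.46), ([0.659, 0.013, 0.166], 0.45), ([0.562, 0.083, 0.077], 0.16)]
bolt []
bottle_a [([0.603, -0.085, 0.018], 0.65), ([0.558, 0.002, 0.079], 0.62), ([0.468, -0.376, 0.086], 0.5)]
jar [([0.473, 0.362, 0.105], 0.55)]
side [0.194 1.02  0.575]
carton [([0.469, -0.364, 0.047], 0.86), ([0.55, 0.093, 0.047], 0.22)]
bin [([0.6, -0.111, 0.052], 0.58), ([0.565, 0.005, 0.063], 0.21)]
drawer_front [([0.545, 0.088, 0.054], 0.7)]
drawer_in [([0.551, 0.089, 0.047], 0.67)]
unit_edge [([0.659, 0.124, 0.075], 0.87)]
drawer []
bolt_top []
bolt [([0.653, 0.02, 0.157], 0.42)]
bottle_a [([0.565, 0.006, 0.062], 0.75), ([0.567, 0.09, 0.075], 0.4)]
jar [([0.475, 0.389, 0.063], 0.68)]
```

View pics/top0.png

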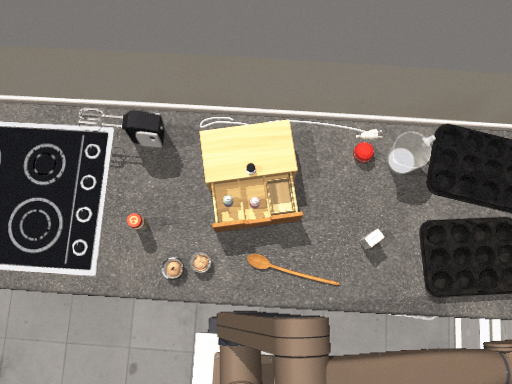

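View pics/side0.png

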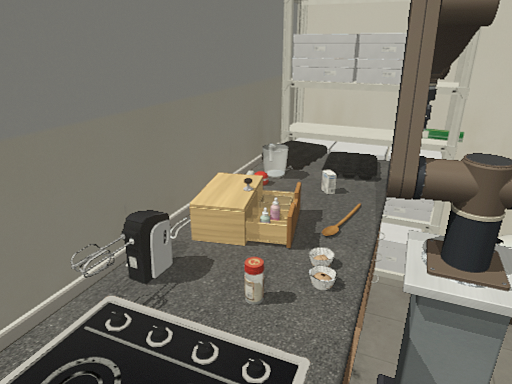

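Run:
```python
from h import *
X=[];
f=dict(np.load("top0.npz")); P=cloud(f); p=P.reshape(-1,3); np.save("top.npy",P)
def rect(n,m):
    q=p[m]; 
    if len(q)<5: print(n,len(q)); return
    (c,s,a)=cv2.minAreaRect((q[:,:2]*1000).astype(np.float32)); print(n,len(q),np.round(c,1),np.round(s,1),round(a,1),"zmed",np.round(np.median(q[:,2]),4))
x,y,z=p.T
n=lambda cx,cy,r:np.hypot(x-cx,y-cy)<r
rect("carton top",n(.467,-.376,.06)&(z>.07))
rect("jar top",n(.473,.362,.06)&(z>.09))
rect("bolt",n(.66,.015,.03)&(z>.145))
rect("carcase top",n(.74,.03,.3)&(z>.12)&(z<.135))
rect("panel top",n(.48,.02,.2)&(z>.106)&(z<.118)&(x<.62))
rect("bin rim",n(.6,-.086,.075)&(z>.056)&(z<.07))
rect("bot1",n(.559,0,.025)&(z>.09))
rect("bot2",n(.562,.083,.025)&(z>.09))
```

```text
carton top 216 [ 473.1 -382.6] [36.8 56.5] 36.9 zmed 0.0844
jar top 175 [480.3 369.3] [42.6 43.7] 17.9 zmed 0.1061
bolt 68 [657.1  17.6] [26.1 24.6] 3.0 zmed 0.1639
carcase top 4930 [693.8  52. ] [418.6 551.3] 0.2 zmed 0.128
panel top 278 [5.677e+02 1.000e-01] [142.6 283.7] 11.3 zmed 0.113
bin rim 143 [602.3 -86.8] [126.7  92.8] 8.7 zmed 0.0631
bot1 21 [567.   -1.7] [16.  15.8] 3.5 zmed 0.0931
bot2 21 [569.3  85.4] [13.7 12.8] 4.6 zmed 0.0938
```

Top view: the carton is at (372,239), and the tray is in the right bay of the drawer at (280,195). The bottles are at (228,200) and (255,202), the knob at (251,167), and the jar is the item at (135,220). The side view agrees. Next I'll refine the drawer geometry.

Run:
```python
from h import *
P=np.load("top.npy"); p=P.reshape(-1,3); x,y,z=p.T
def rect(n,m):
    q=p[m]; c,s,a=cv2.minAreaRect((q[:,:2]*1000).astype(np.float32)); print(n,len(q),np.round(c,1),np.round(s,1),round(a,1),"z",np.round(np.median(q[:,2]),4))
def comp(m,seed):
    n,l=cv2.connectedComponents(m.reshape(P.shape[:2]).astype(np.uint8)); return (l==l[seed[1],seed[0]]).ravel()
rect("carcase",comp((z>.12)&(z<.136),(225,160)))
k=(z>.104)&(z<.12)&(x>.4)&(x<.62)&(abs(y-.03)<.2)
u,v=np.meshgrid(range(512),range(384)); u=u.ravel();v=v.ravel()
k&=(v>208)
q=p[k]; rect("panel",k)
d=cv2.fitLine((q[:,:2]).astype(np.float32),cv2.DIST_HUBER,0,.01,.01).ravel(); print(d,np.degrees(np.arctan2(-d[0],d[1])))
m=np.hypot(x-.602,y+.087)<.08
m&=(z>.055)&(z<.072); print(np.round(p[m][np.argsort(p[m][:,0])][::8],3).tolist())
o=readout.get_obs(); print(o["eef_pos"],o["tcp_rot"])
```

```text
carcase 4668 [720.5  30.1] [174.8 290.4] 11.3 z 0.1281
panel 295 [505.3 -13.3] [ 15.2 281.8] 11.3 z 0.1134
[ 0.1952994  -0.98074365  0.5042557  -0.01142912] -168.73778
[[0.535, -0.063, 0.069], [0.539, -0.075, 0.066], [0.543, -0.056, 0.055], [0.545, -0.132, 0.068], [0.548, -0.114, 0.063], [0.557, -0.052, 0.066], [0.564, -0.128, 0.068], [0.574, -0.122, 0.069], [0.583, -0.124, 0.07], [0.589, -0.044, 0.067], [0.599, -0.043, 0.066], [0.606, -0.12, 0.072], [0.616, -0.118, 0.056], [0.625, -0.111, 0.056], [0.635, -0.109, 0.07], [0.642, -0.047, 0.068], [0.645, -0.061, 0.06], [0.647, -0.06, 0.062], [0.65, -0.077, 0.057], [0.652, -0.086, 0.062], [0.663, -0.124, 0.067]]
[ 0.15509777 -0.65693484  0.23134544] [3.14155977e+00 2.01837313e-05 2.31834194e-01]
```

```bash
python3 -m handwheel '1 0.9 -0.57 0 0 0 -0.131;1 0.9 -0.57 0 0 0 -0.131;1 0.9 -0.57 0 0 0 -0.131;1 0.9 -0.57 0 0 0 -0.131;1 0.9 -0.57 0 0 0 -0.131;1 0.9 -0.57 0 0 0 -0.131;1 0.9 -0.57 0 0 0 -0.131;1 0.9 -0.57 0 0 0 -0.131;1 0.9 -0.57 0 0 0 -0.131' 40
cat > w.py <<'E'
from h import *
import sys
f=cams.grab_frame("wrist"); cv2.imwrite(f"pics/{sys.argv[1]}.png",f["color"])
P=cloud(f); p=P.reshape(-1,3); np.save("wrist.npy",P)
o=readout.get_obs(); print("tcp",np.round(o["eef_pos"],4),np.round(o["tcp_rot"],3),"F",np.round(o["wrist_force"],1),"open",o["opening"],"t",o["time"])
print([(np.round(d["centre"],3).tolist(),round(d["conf"],2)) for d in cams.look_for(f,"carton")])
x,y,z=p.T
def rect(n,m):
    if m.sum()<9: print(n,m.sum());return
    q=p[m]; c,s,a=cv2.minAreaRect((q[:,:2]*1000).astype(np.float32)); print(n,len(q),np.round(c,1),np.round(s,1),round(a,1),"z",np.round(np.median(q[:,2]),4))
rect("carton",(np.hypot(x-.473,y+.383)<.06)&(z>.075)&(z<.095))
E
python3 w.py w1
```

```text
time: 2.0
eef_pos: [0.3786, -0.4286, 0.2315]
tcp_rot: [3.141, 0.001, 0.644]
wrist_force: [-0.4, -0.5, -0.2]
opening: 0.0853
tcp [ 0.3782 -0.4291  0.2315] [3.141e+00 1.000e-03 6.430e-01] F [ 0.9 -0.4  0.1] open 0.08533627548297414 t 2.05
[([0.471, -0.384, 0.087], 0.67)]
carton 2524 [ 474.  -384.5] [35.7 56.1] 38.6 z 0.0851
```

View pics/w1.png

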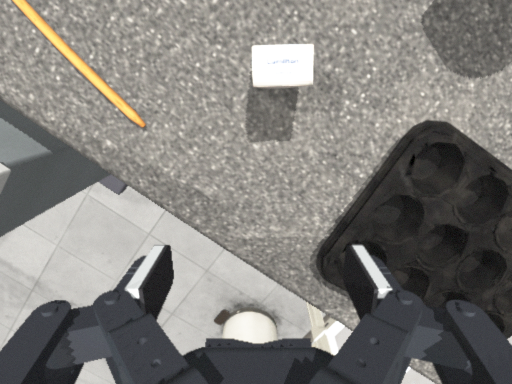

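Wrist view: the carton top is at (283,66), its long side lies along the jaw direction, and it agrees with the top camera. I'm grasping across the 58 mm faces, near the top.

```bash
python3 -m handwheel '1 0.345 0.069 0.2 0 0 -0.0065;1 0.345 0.069 0.2 0 0 -0.0065;1 0.345 0.069 0.2 0 0 -0.0065;1 0.345 0.069 0.3 0 0 -0.0065;1 0.345 0.069 0.4 0 0 -0.0065;1 0.345 0.069 0.5 0 0 -0.0065;1 0.345 0.069 0.56 0 0 -0.0065;1 0.345 0.069 0.62 0 0 -0.0065;1 0.345 0.069 0.62 0 0 -0.0065;1 0.345 0.069 0.62 0 0 -0.0065;-1 0.345 0.069 0.62 0 0 -0.0065;-1 0.345 0.069 0.62 0 0 -0.0065;-1 0.345 0.069 0.62 0 0 -0.0065;-1 0.345 0.069 0.62 0 0 -0.0065;-1 0.345 0.069 0.62 0 0 -0.0065;-1 0.345 0.069 0.62 0 0 -0.0065;-1 0.345 0.069 0.62 0 0 -0.0065;-1 0.345 0.069 0.62 0 0 -0.0065' 40
```

```text
time: 3.9
eef_pos: [0.4746, -0.3841, 0.0471]
tcp_rot: [3.138, 0.0, 0.664]
wrist_force: [-0.2, -0.9, 5.8]
opening: 0.0567
```

```bash
python3 -m handwheel '-1 0 0 -0.15 0 0 0;-1 0 0 -0.3 0 0 0;-1 0 0 -0.45 0 0 0;-1 0 0 -0.6 0 0 0;-1 0.1 -0.05 -0.65 0 0 -0.05;-1 0.2 -0.09 -0.65 0 0 -0.1;-1 0.3 -0.13 -0.65 0 0 -0.145;-1 0.4 -0.17 -0.65 0 0 -0.19;-1 0.5 -0.22 -0.65 0 0 -0.235;-1 0.6 -0.26 -0.65 0 0 -0.28;-1 0.677 -0.292 -0.65 0 0 -0.325;-1 0.677 -0.292 -0.65 0 0 -0.352;-1 0.677 -0.292 -0.65 0 0 -0.352;-1 0.677 -0.292 -0.65 0 0 -0.352;-1 0.677 -0.292 -0.65 0 0 -0.352'
python3 w.py w2
python3 - <<'E'
from h import *
P=np.load("wrist.npy"); p=P.reshape(-1,3); p=p[np.isfinite(p[:,0])]
F=np.array([.498,-.0147]);a=np.radians(11.3);d=np.array([np.cos(a),np.sin(a)]);l=np.array([-d[1],d[0]])
s=(p[:,:2]-F)@d; t=(p[:,:2]-F)@l; z=p[:,2]
m=(z>.055)&(z<.08)&(abs(t)<.15)&(s>.0)&(s<.16)
# rim histogram
for nm,v,mm in(("lat",t,(s>.05)&(s<.1)),("long",s,(t<-.06)&(t>-.11))):
    q=mm&(z>.03)&(z<.12); b=np.arange(-.15 if nm=="lat" else -.01,.0 if nm=="lat" else .16,.004)
    i=np.digitize(v[q],b)
    print(nm,[(round(b[k-1]*1000),round(z[q][i==k].max()*1000)) for k in range(1,len(b)) if (i==k).sum()>2])
E
```

```text
time: 5.4
eef_pos: [0.5793, -0.1891, 0.2396]
tcp_rot: [-3.14, -0.001, 1.768]
wrist_force: [-0.0, -0.4, -2.4]
opening: 0.0564
tcp [ 0.5793 -0.1893  0.2398] [-3.141e+00 -1.000e-03  1.768e+00] F [ 0.3  0.4 -2.7] open 0.056613351578750234 t 5.45
[([0.579, -0.176, 0.279], 0.96)]
carton 0
lat [(-134, 78), (-130, 78), (-126, 66), (-122, 56), (-54, 66), (-50, 66), (-46, 47), (-22, 50), (-18, 46)]
long [(-2, 115), (2, 116), (6, 116), (10, 116), (14, 114), (26, 66), (30, 66), (130, 65), (134, 66), (138, 120), (154, 72)]
```

View pics/w2.png

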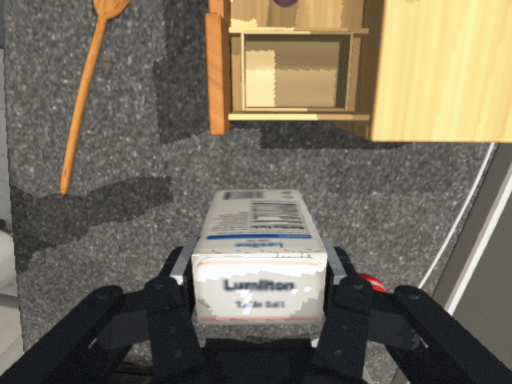

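The wrist view shows the tray, with inside corners around (245,35) to (350,108), and the carton hanging upright in the jaws. The tray centre measures 82 mm behind the front and −87 mm sideways.

```bash
python3 -m handwheel '-1 0.15 0.04 0 0 0 0;-1 0.3 0.08 0 0 0 0;-1 0.333 0.088 0 0 0 0;-1 0.333 0.088 0.1 0 0 0;-1 0.333 0.088 0.2 0 0 0;-1 0.333 0.088 0.28 0 0 0;-1 0.333 0.088 0.36 0 0 0;-1 0.333 0.088 0.44 0 0 0;-1 0.333 0.088 0.49 0 0 0;-1 0.333 0.088 0.53 0 0 0;-1 0.333 0.088 0.55 0 0 0;-1 0.333 0.088 0.567 0 0 0;-1 0.333 0.088 0.567 0 0 0;-1 0.333 0.088 0.567 0 0 0'
python3 w.py w3; python3 -c "
from h import *
f=cams.grab_frame('top');cv2.imwrite('pics/t3.png',cv2.resize(f['color'][100:260,180:340],None,fx=3.5,fy=3.5))"
```

```text
time: 6.9
eef_pos: [0.5866, -0.0859, 0.0711]
tcp_rot: [3.14, 0.001, 1.77]
wrist_force: [0.2, 0.7, -2.9]
opening: 0.0568
tcp [ 0.5867 -0.0859  0.0712] [3.14e+00 1.00e-03 1.77e+00] F [ 0.8 -0.1 -2.5] open 0.057033997539670325 t 6.95
[([0.585, -0.074, 0.108], 0.75)]
carton 0
```

View pics/w3.png

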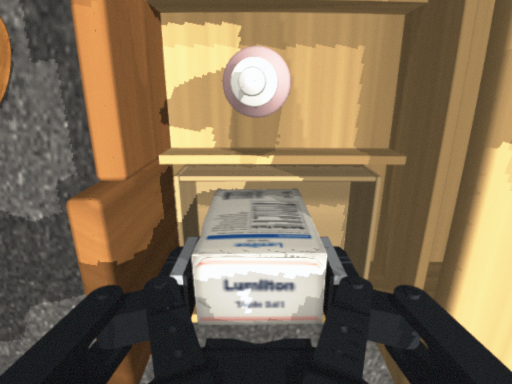

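The carton at (262,255) is between the tray walls (about x = 178 to 378) and not yet touching. I'll lower it the last 3 mm, release partly open, and rise.

```bash
python3 -m handwheel '-1 0 0 0.006 0 0 0;-1 0 0 0.01 0 0 0;-1 0 0 0.01 0 0 0;0.6 0 0 0.01 0 0 0;0.6 0 0 0.01 0 0 0;0.6 0 0 0.01 0 0 0;0.6 0 0 0.01 0 0 0;0.6 0 0 0.01 0 0 0;0.6 0 0 -0.03 0 0 0;0.6 0 0 -0.1 0 0 0;0.6 0 0 -0.2 0 0 0;0.6 0 0 -0.35 0 0 0;0.6 0 0 -0.5 0 0 0;0.6 -0.15 0 -0.6 0 0 0;0.6 -0.3 0 -0.6 0 0 0;0.6 -0.3 0 -0.6 0 0 0;0.6 -0.3 0 -0.6 0 0 0'
python3 w.py w4
cat > st.py <<'E'
from h import *
P=np.load("wrist.npy"); p=P.reshape(-1,3); p=p[np.isfinite(p[:,0])]
F=np.array([.498,-.0147]);a=np.radians(11.3);d=np.array([np.cos(a),np.sin(a)]);l=np.array([-d[1],d[0]])
q=np.c_[(p[:,:2]-F)@d,(p[:,:2]-F)@l]*1000; z=p[:,2]
m=(z>.1)&(z<.112)&(abs(q[:,1]+87)<33)&(q[:,0]>20)&(q[:,0]<130)
print(m.sum(),cv2.minAreaRect(q[m].astype(np.float32)),np.median(z[m]))
m=(z>.109)&(z<.12)&(q[:,1]<-50)&(q[:,0]<25); print("panel s",np.percentile(q[m][:,0],[2,98]))
E
python3 st.py
```

```text
time: 8.75
eef_pos: [0.6036, -0.1747, 0.2507]
tcp_rot: [3.141, -0.0, 1.768]
wrist_force: [-0.7, 0.2, -0.1]
opening: 0.0684
tcp [ 0.6033 -0.1736  0.2501] [-3.141e+00 -1.000e-03  1.769e+00] F [-0.   0.2 -0.2] open 0.06830297151984084 t 8.8
[([0.583, -0.087, 0.109], 0.71)]
carton 0
2401 ((72.77446746826172, -87.05497741699219), (34.95381546020508, 54.91181182861328), 89.97120666503906) 0.10625060001409528
panel s [ 1.7425692  15.23044426]
```

View pics/w4.png

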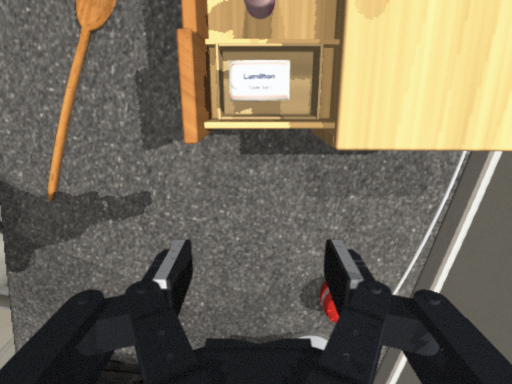

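The carton stands in the tray: its top is at z 0.106, s = 73 mm, t = −87 mm, and it is square to the tray. In the picture it sits at (260,80) inside the rim. Next I'll shut the fingers and go to the front of the panel, to the right of the notch.

```bash
python3 -m handwheel '-1 0.1 -0.093 0 0 0 0;-1 0.2 -0.187 0 0 0 0;-1 0.3 -0.28 0 0 0 0;-1 0.39 -0.373 0 0 0 0;-1 0.39 -0.373 0 0 0 0;-1 0.39 -0.373 0.15 0 0 0;-1 0.39 -0.373 0.3 0 0 0;-1 0.39 -0.373 0.43 0 0 0;-1 0.39 -0.373 0.517 0 0 0;-1 0.39 -0.373 0.517 0 0 0;-1 0.39 -0.373 0.517 0 0 0'
python3 -c "
from h import *
f=cams.grab_frame('side');cv2.imwrite('pics/s5.png',cv2.resize(f['color'][130:290,170:370],None,fx=3.5,fy=3.5))"
```

```text
time: 9.95
eef_pos: [0.4713, -0.081, 0.0954]
tcp_rot: [-3.141, -0.0, 1.77]
wrist_force: [0.5, -0.3, 0.5]
opening: -0.0001
```

View pics/s5.png

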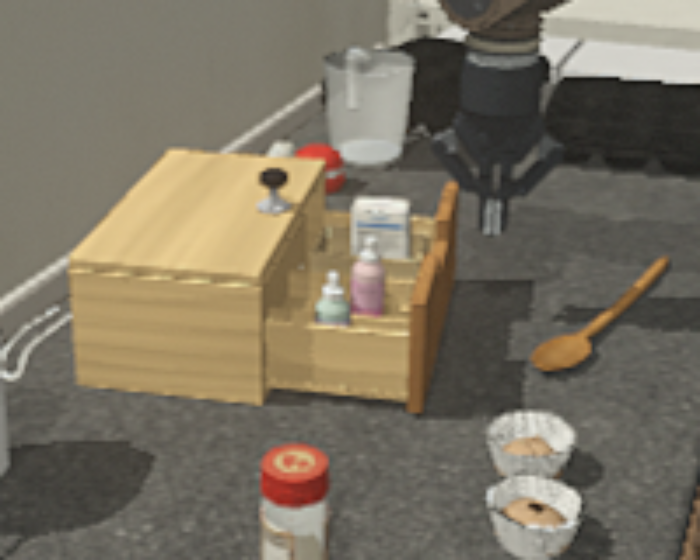

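```bash
python3 -m handwheel '-1 0 0.03 0 0 0 0;-1 0 0.05 0 0 0 0;-1 0 0.065 0 0 0 0;-1 0 0.08 0 0 0 0;-1 0 0.095 0 0 0 0;-1 0 0.11 0 0 0 0;-1 0 0.125 0 0 0 0;-1 0 0.145 0 0 0 0;-1 0 0.165 0 0 0 0;-1 0 0.19 0 0 0 0;-1 0 0.215 0 0 0 0;-1 0 0.24 0 0 0 0;-1 0 0.265 0 0 0 0;-1 0 0.29 0 0 0 0;-1 0 0.315 0 0 0 0;-1 0 0.335 0 0 0 0;-1 0 0.355 0 0 0 0;-1 0 0.37 0 0 0 0;-1 0 0.38 0 0 0 0;-1 0 0.38 0 0 0 0'
cat > g.py <<'E'
from h import *
import sys
f=cams.grab_frame("top"); p=cloud(f).reshape(-1,3); p=p[np.isfinite(p[:,0])]; z=p[:,2]
F=np.array([.498,-.0147]);a=np.radians(11.3);d=np.array([np.cos(a),np.sin(a)]);l=np.array([-d[1],d[0]])
s=(p[:,:2]-F)@d*1000; t=(p[:,:2]-F)@l*1000
m=(z>.104)&(z<.119)&(t>45)&(t<135)&(s>-20)&(s<160); print("panel centre s",np.median(s[m]) if m.any() else None,m.sum(),"(7 open by 127; shut 134)")
m=(z>.124)&(z<.132)&(t>45)&(t<135)&(s>100)&(s<200); print("edge s",np.percentile(s[m],2))
m=(z>.14)&(z<.17)&(np.abs(t-0)<30)&(s>130)&(s<190); print("knob z",np.percentile(z[m],[50,80]),s[m].mean(),t[m].mean())
cv2.imwrite(f"pics/{sys.argv[1]}.png",cv2.resize(f['color'][100:260,180:340],None,fx=3.5,fy=3.5))
o=readout.get_obs(); print(o["eef_pos"],((o["eef_pos"][:2]-F)@d,(o["eef_pos"][:2]-F)@l),o["wrist_force"],o["time"])
E
python3 g.py g1
```

```text
time: 12.0
eef_pos: [0.5834, -0.0585, 0.0952]
tcp_rot: [3.14, -0.0, 1.769]
wrist_force: [0.0, -0.3, 0.4]
opening: 0.0003
panel centre s 94.51729950499106 145 (7 open by 127; shut 134)
edge s 141.23091204687066
knob z [0.16438592 0.16728748] 161.4596966827452 0.6914303553774502
[ 0.58308505 -0.05843958  0.09514374] (np.float64(0.07486504938576417), np.float64(-0.05956375903365292)) [0.29200177 0.46424623 0.30540384] 12.05
```

View pics/g1.png

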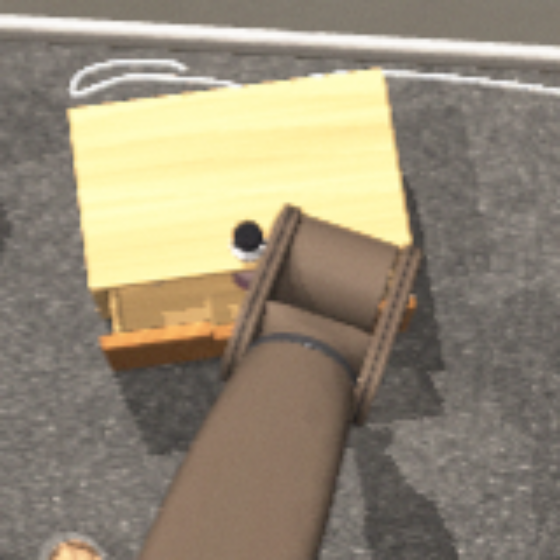

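The drawer is about 40 mm open and sliding evenly, and the knob at (247,237) is clear and still out. I'll push on.

```bash
python3 -m handwheel '-1 0 0.01 0 0 0 0;-1 0 0.02 0 0 0 0;-1 0 0.035 0 0 0 0;-1 0 0.05 0 0 0 0;-1 0 0.065 0 0 0 0;-1 0 0.08 0 0 0 0;-1 0 0.095 0 0 0 0;-1 0 0.105 0 0 0 0;-1 0 0.115 0 0 0 0;-1 0 0.12 0 0 0 0;-1 0 0.125 0 0 0 0;-1 0 0.125 0 0 0 0'
python3 -m handwheel '-1 0 0.003 0 0 0 0;-1 0 0.006 0 0 0 0;-1 0 0.009 0 0 0 0;-1 0 0.009 0 0 0 0'
python3 g.py g2
```

```text
time: 13.25
eef_pos: [0.6198, -0.0515, 0.0952]
tcp_rot: [3.141, 0.0, 1.77]
wrist_force: [-0.9, -0.4, -0.2]
opening: 0.0
time: 13.65
eef_pos: [0.6216, -0.0511, 0.0951]
tcp_rot: [-3.14, 0.0, 1.77]
wrist_force: [-4.6, -1.4, 3.1]
opening: 0.0003
panel centre s 132.86836007682297 140 (7 open by 127; shut 134)
edge s 141.62371963063634
knob z [0.16510465 0.16741614] 165.12740759757435 8.031293725219266
[ 0.62156866 -0.05110977  0.09515924] (np.float64(0.11403888826952828), np.float64(-0.05991675342257838)) [-5.23338379 -1.96685023  2.63540198] 13.7
```

```bash
python3 -m handwheel '-1 0 0.004 0 0 0 0;-1 0 0.007 0 0 0 0;-1 0 0.007 0 0 0 0;-1 0 0.007 0 0 0 0'
python3 g.py g3
```

```text
time: 14.1
eef_pos: [0.6216, -0.0511, 0.0952]
tcp_rot: [-3.134, -0.001, 1.77]
wrist_force: [-11.1, -1.7, 6.3]
opening: -0.0
panel centre s 132.63883196677 136 (7 open by 127; shut 134)
edge s 141.52982731209852
knob z [0.16546596 0.1671079 ] 165.54793030572424 8.358705089379512
[ 0.6216552  -0.05105966  0.09518121] (np.float64(0.11413356973043935), np.float64(-0.05988457248588837)) [-11.09656138  -2.82021551   6.3015393 ] 14.15
```

Pushing harder gives no further motion (11 N), and the panel is at its shut position, so the drawer is shut with the knob still out. I'll back off, rise, and go over the knob.

```bash
python3 -m handwheel '-1 0 -0.03 0 0 0 0;-1 0 -0.08 0 0 0 0;-1 0 -0.08 -0.15 0 0 0;-1 0 -0.08 -0.3 0 0 0;-1 0 -0.08 -0.45 0 0 0;-1 0.1 0 -0.45 0 0 0;-1 0.2 0.1 -0.45 0 0 0;-1 0.2 0.155 -0.45 0 0 0;-1 0.2 0.155 -0.4 0 0 0;-1 0.2 0.155 -0.3 0 0 0;-1 0.2 0.155 -0.27 0 0 0;-1 0.2 0.155 -0.27 0 0 0'
python3 g.py g4
python3 -c "
from h import *
f=cams.grab_frame('side');cv2.imwrite('pics/s6.png',cv2.resize(f['color'][130:290,170:370],None,fx=3.5,fy=3.5))"
```

```text
time: 15.35
eef_pos: [0.6558, 0.0173, 0.1727]
tcp_rot: [-3.136, -0.002, 1.769]
wrist_force: [0.5, 0.1, -0.3]
opening: -0.0003
panel centre s 134.25569572271016 47 (7 open by 127; shut 134)
edge s 142.0408013525235Traceback (most recent call last):
  File "g.py", line 8, in <module>
    m=(z>.14)&(z<.17)&(np.abs(t-0)<30)&(s>130)&(s<190); print("knob z",np.percentile(z[m],[50,80]),s[m].mean(),t[m].mean())
                                                                       ~~~~~~~~~~~~~^^^^^^^^^^^^^^
    return _quantile_unchecked(
        a, q, axis, out, overwrite_input, method, keepdims, weights)
    return _ureduce(a,
                    func=_quantile_ureduce_func,
    ...<5 lines>...
                    overwrite_input=overwrite_input,
                    method=method)
    r = func(a, **kwargs)
    result = _quantile(arr,
                       quantiles=q,
    ...<2 lines>...
                       out=out,
                       weights=wgt)
    slices_having_nans = np.isnan(arr[-1, ...])
                                  ~~~^^^^^^^^^
IndexError: index -1 is out of bounds for axis 0 with size 0
```

View pics/s6.png

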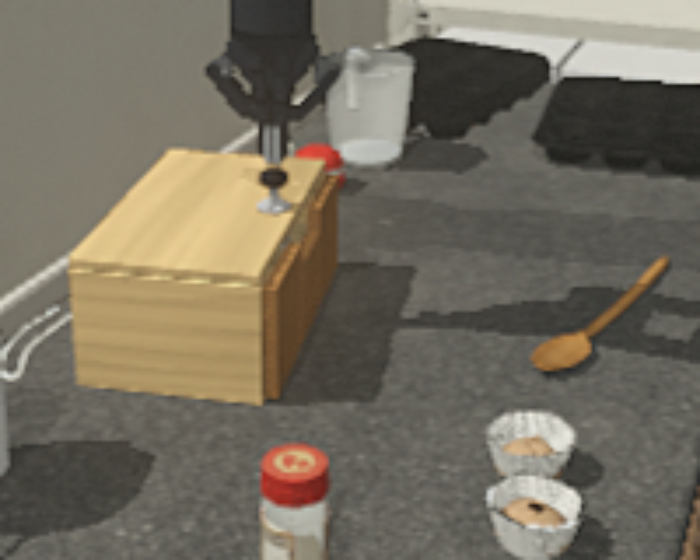

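The drawer is flush and the fingertips are right above the knob at (272,178). Pressing straight down.

```bash
python3 -m handwheel '-1 0 0 0.02 0 0 0;-1 0 0 0.03 0 0 0;-1 0 0 0.04 0 0 0;-1 0 0 0.05 0 0 0;-1 0 0 0.06 0 0 0;-1 0 0 0.068 0 0 0;-1 0 0 0.074 0 0 0;-1 0 0 0.074 0 0 0;-1 0 0 0.074 0 0 0'
```

```text
time: 16.35
eef_pos: [0.6578, 0.0177, 0.1534]
tcp_rot: [-3.141, -0.0, 1.77]
wrist_force: [-0.4, 0.9, 0.3]
opening: 0.0001
```

```bash
python3 -m handwheel '-1 0 0 0.005 0 0 0;-1 0 0 0.01 0 0 0;-1 0 0 0.015 0 0 0;-1 0 0 0.018 0 0 0;-1 0 0 0.018 0 0 0'
```

```text
time: 16.85
eef_pos: [0.6579, 0.0176, 0.151]
tcp_rot: [-3.141, 0.0, 1.77]
wrist_force: [-4.6, 0.3, 9.8]
opening: -0.0002
```

The tip is at 0.151 with 10 N on it, so the knob is home. I'll withdraw and check.

```bash
python3 -m handwheel '-1 0 0 -0.05 0 0 0;-1 0 0 -0.2 0 0 0;-1 -0.1 0 -0.3 0 0 0;-1 -0.25 -0.1 -0.3 0 0 0;-1 -0.4 -0.2 -0.3 0 0 0;-1 -0.55 -0.3 -0.3 0 0 0;-1 -0.7 -0.4 -0.3 0 0 0;-1 -0.7 -0.4 -0.3 0 0 0;-1 -0.7 -0.4 -0.3 0 0 0'
python3 g.py g5
python3 -c "
from h import *
f=cams.grab_frame('top'); P=cloud(f).reshape(-1,3); x,y,z=P.T; q=P[(np.hypot(x-.48,y-.369)<.05)&(z>.095)]; print('jar',cv2.minAreaRect((q[:,:2]*1000).astype(np.float32)),np.median(q[:,2]))
f=cams.grab_frame('side');cv2.imwrite('pics/s7.png',cv2.resize(f['color'][130:290,170:370],None,fx=3.5,fy=3.5))"
```

```text
time: 17.75
eef_pos: [0.5811, -0.2142, 0.2388]
tcp_rot: [3.141, 0.0, 1.766]
wrist_force: [0.5, 0.2, -1.0]
opening: 0.0001
panel centre s 132.41938453488578 131 (7 open by 127; shut 134)
edge s 141.7356544809627
knob z [0.15032627 0.15313015] 161.69050843669532 0.7535683241011698
[ 0.58173134 -0.21251069  0.23871893] (np.float64(0.043347934930077575), np.float64(-0.2103828908565679)) [-0.01820969  0.19072713  0.80958907] 17.8
jar ((480.0835266113281, 369.6223449707031), (42.64714813232422, 42.66825866699219), 70.45360565185547) 0.10629870758461263
```

View pics/s7.png

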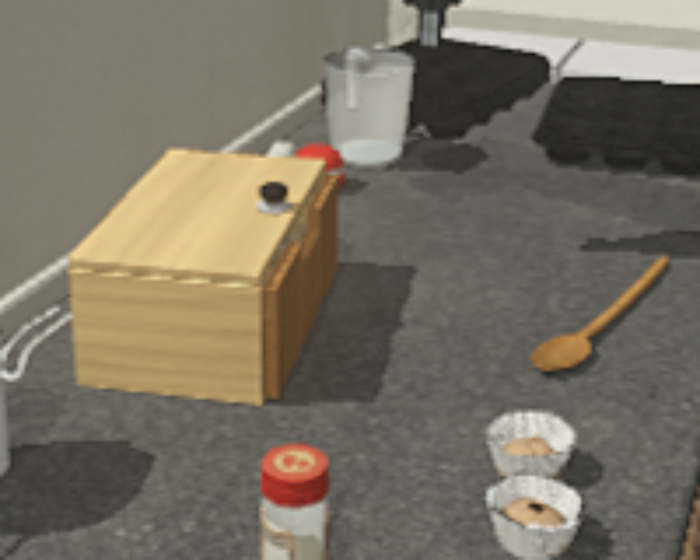

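The drawer is flush, the knob at (272,192) is down (top at 0.150), the jar hasn't moved, and the arm is clear. Handing in.

```bash
python3 -c "
from workcell import ticket
print(ticket.close_job())"
```

```text
the job is handed in; nothing more can be done
None
```

The carton is standing in the tray, the drawer is shut, the knob is bolted home, and I handed the job in at about 18 s of the 61 s allowed. No verdict was reported.

I gripped the carton across its 58 mm faces, set it down in the right-bay tray and let go. I then pushed the drawer shut with the closed fingers to the right of the notch, and pressed the knob.

| Check | Result |
|---|---|
| Carton in tray, after release | Top at z = 0.106 m, level and square, about 9 mm forward of the tray's centre lengthwise and under 1 mm off sideways |
| Drawer shut | Panel within about 2 mm of the shut position, and no further motion when pushed with 11 N |
| Knob | Still out (0.165 m) when the drawer shut; now home at about 0.150–0.151 m |
| Jar | Within 1 mm of where it started |
| Robot | Touching nothing |

**Not checked:** I couldn't see the carton or the bottles once the drawer was shut. The push was gentle, at most about 75 mm/s, and the force stayed near zero until the end stop, so there was no sign of anything tipping or jamming.

**Disagreement:** the first knob press ended at 0.153 m with no force on the tip, so I pressed about 2 mm further, until it held at 10 N.

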